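Draw out the reach gauge to its set marker and hold

ROBOT

A 7-joint arm with a two-finger parallel gripper is mounted at the origin on the work surface. World frame = base frame: x ahead of the robot, y to its left, z up, the work surface at z = 0. Lengths are in m, angles in rad, forces in N, time in s.
With the tool pointing down it reaches from about 0.35 to 0.9 m from the base axis. Payload 8.1 kg.
Tool frame: the origin (TCP) lies at the very end of the fingers, on their centre line; the grasp point (between the pads) lies 19 mm behind it; z points along the fingers, y is the line along which they close (so a half turn about z gives the same grasp; the last joint's range is limited). The gripper opens to 92 mm and grips with 3 to 60 N. Pads are 19 mm wide; open, the fingers measure 130 mm over their backs; the gripper's body (75 mm by 190 mm) begins 47 mm behind the grasp point.
Start: joints at [1.122, 0.434, 0.025, 1.573, -0.012, 1.134, -0.075], TCP at [0.212, -0.588, 0.227] pointing down, gripper open.
Joint ranges: [-2.62, 2.62], [-0.44, 2.09], [-1.27, 1.32], [0.08, 2.57], [-1.32, 4.46], [0.12, 2], [-2.74, 2.74]. Speed limits (rad/s): [2.22, 2.22, 3.01, 3.01, 3.14, 3.14, 3.14].

INTERFACE

Orientations are given as a rotation vector (axis times angle).
In Python, from cell import arm gives the robot as it stands.
- The arm moves only by the tool jog_arm, never from a script. Its argument "rows" is a list of rows, each a list of 3 entries, a list of its own where there are three numbers: the shift along the world's x, y, z in cm, then the turn, a rotation vector about the world's x, y, z in degrees, then the opening, from 0 (shut) to 1 (fully open). A call has 1 to 8 rows; each row is the pose to reach, as a shift and turn from the pose commanded when the call began; what a row does not reach only later rows make up. A row lasts 1/8 s, in which the tool goes at most 62.5 mm and 10.7 degrees, less where a joint would pass 70% of its speed; a pose out of reach is approached as far as the arm can. A call with a gripper value outside its range is refused whole. The fingers move at their own pace and stop on an object; "newtons" is the grip in N (left out, the last holds). Time passes only in rows, so rows that repeat a pose let the fingers close. It gives the time, the measured TCP pose, the force, the opening and the grip force at its end, in the units of the state.
- arm.observe(): the state, without advancing time (a new reading comes with each control period).
- arm.get_image(name): name is "scene" or "side" or "wrist"; returns a dict with "img" (420x560x3 uint8, red, green, blue), "depth" (420x560 float32, m along the optical axis (not along the pixel's ray), 0 where there is no reading), "fx", "fy", "cx", "cy" (pixels), "dist_coeffs" ([k1, k2, p1, p2, k3] as OpenCV has them; the pictures are not rectified), "rvec" (rotation vector, rad) and "tvec" (3), from world to camera coordinates, as OpenCV has them; the wrist camera has in their place "mount" (4x4, takes a point from camera to tool coordinates, whose origin is the TCP and whose axes are the flange's). Camera axes: x right, y down, z forward; pixel columns grow to the right and rows downward; lengths in m; the calibration is good to about 2 mm. A picture is of the moment at which its call begins: read the wrist's pose just before it.
- arm.sign_off(): hands the job in; it is judged then, once.
The state is a dict: "clock": time; "joints": joint angles; "dq": joint speeds; "joint_efforts": joint torques, N m; "position": TCP position; "ee_rot": TCP orientation; "force": force on the tool from outside, world axes, zero at the start; "ft_torque": the same for the moment, N m; "width": opening from 0.0 (shut) to 1.0 (fully open); "gripper_force": force on a finger pad.
Only numpy, scipy, OpenCV 4.12 (cv2) and the standard library are available. Lean on these libraries where they do the work, as an engineer would, in place of code of your own. Each camera call takes 0.05 s, during which the arm holds its last target. There are 200 camera calls.

TASK

Press the round lock button on top of the reach gauge fully down to free its telescoping arm, then take the arm by its upright plastic grip, gently, and draw it out until its pointer stands level with the marker clipped on the scale. The arm is sprung and runs back if let go, so finish while still holding the grip with the pointer at the marker. Leave the two gear wheels, the bracket and the bush that lie round the gauge where they are.

Things in the scene. Friction and masses are not known exactly. Their poses are not given: they have to be found in the camera images.
- gauge: Reach gauge, fixed. Origin on the bench under the tube's mouth; z up, y along the tube and out of it (the arm draws out towards +y), scale on the +x side. Base x -43..67, y -180..220 mm, 8 thick. Tube 40 wide, y -160..0, 65 high; collar at the mouth 46 wide, 68 high. Scale: aluminium ledge x 31..59, y -5..205 mm, top at 45, a line every 10 mm, each fifth longer.
- lock_button (a joint): Travel of the lock button, m: 0 up (locked), 0.008 fully down; the arm is free once it is past about 0.0065. About 3 N moves it down; it stays down where it is pressed. While it is up the arm is blocked.
- button_top (a point): Centre of the top of the lock button: a black round cap, 24 mm across, on the tube at x 0, y -55 mm in the gauge's frame; top 82 mm above the bench when up and standing 12 mm proud of its 38 mm collar. Pressed straight down.
- boom (a joint): How far the arm is drawn out, m: 0 home (start), 0.150 at its end stop. A spring pulls it home with 2.4 N, rising to 3.6 N, plus some 0.4 N of friction. It slides along the gauge's y, level.
- grip_mid (a point): Middle of the upright grey plastic grip on the arm: a paddle 14 mm thick (gauge x), 30 wide (y), 57 to 121 mm above the bench, on a 24 mm wide block; this point is 102 mm above the bench, at gauge x 0, y 35 mm when home. Thin-walled: cracks if squeezed with over 40 N a finger; grip with 10 to 25 N. Beyond it a ball-ended stylus runs 55 mm along +y, 45 mm high.
- pointer (a point): The pointer, a thin dark bar that stands out 60 mm from the arm's centre line along the gauge's +x, over the scale, at the grip's middle (same y as the grip's middle). This point lies over the scale's middle, 58 mm above the bench.
- mark (a point): Middle ridge of the set marker: a dark steel clip 34 x 10 mm (10 along the scale) fixed astride the scale at gauge x 45 mm, y 95 to 160 mm, top 54 mm above the bench, so the arm is drawn out 60 to 125 mm. Axes as the gauge's; the pointer is level with it when both have the same y in the gauge's frame.
- gear: Bystander, loose: steel spur gear, 76 mm across, 12 mm thick (22 mm at its boss).
- bracket: Bystander, loose: printed L-shaped bracket, 50 x 40 mm, 40 mm high.
- bush: Bystander, loose: upright brass bush, 34 mm across, 30 mm high.
- pinion: Bystander, loose: small brass gear wheel, 40 mm across, 18 mm high.

How it is judged:
By the outcome, as a careful person would: the job done as asked, in the order asked, and still so for the second after the job is handed in, while the arm keeps its last pose, push and grip.
It also fails if it takes over 40 s, if anything falls off the work surface, if the arm or the gripper's body presses on something with over 40 N, if the wrist force passes 120 N, or if a joint passes its speed limit or range.

## Working session

There is one attempt and no reset: what is moved stays moved. The work goes in short steps, Python scripts to look and compute and a tool call to move; the robot and the scene stay as the last step left them, time stands still between calls to the robot, and variables do not carry over. Pictures are saved under pics/ and viewed, at most 10 in all, crops included, and the job is handed in when it is done.

Besides the shell and the picture viewer there is one more tool, called after ">>>" as name(argument=value, ...), one argument or row to a line, values as JSON. jog_arm: Moves the arm, as the interface text tells. Its arguments: {"type":"object","properties":{"rows":{"type":"array","items":{"type":"array"}},"newtons":{"type":"number"}},"required":["rows"]}

```bash
mkdir -p pics; ls
cat > h.py <<'E'
import numpy as np, cv2
from cell import arm
from scipy.spatial.transform import Rotation as R
def cam(n):
    s=arm.observe(); c=arm.get_image(n)
    K=np.array([[c['fx'],0,c['cx']],[0,c['fy'],c['cy']],[0,0,1]]); D=np.array(c['dist_coeffs'],float)
    if n=='wrist':
        T=np.eye(4); T[:3,:3]=R.from_rotvec(s['ee_rot']).as_matrix(); T[:3,3]=s['position']; M=T@np.array(c['mount'])
    else:
        r=cv2.Rodrigues(np.array(c['rvec'],float))[0]; M=np.eye(4); M[:3,:3]=r.T; M[:3,3]=-r.T@np.array(c['tvec'],float).ravel()
    return c,K,D,M
def rays(px,K,D):
    p=cv2.undistortPoints(np.array(px,float).reshape(-1,1,2),K,D).reshape(-1,2); return np.c_[p,np.ones(len(p))]
def plane(px,z,K,D,M):
    d=rays(px,K,D)@M[:3,:3].T; o=M[:3,3]; return o+d*((z-o[2])/d[:,2])[:,None]
def cloud(c,K,D,M):
    v,u=np.mgrid[:420,:560]; d=c['depth'].ravel(); r=rays(np.c_[u.ravel(),v.ravel()],K,D)
    return ((r*d[:,None])@M[:3,:3].T+M[:3,3]).reshape(420,560,3)
def save(c,f): cv2.imwrite('pics/'+f,c['img'][:,:,::-1])
E
python3 - <<'E'
from h import *
s=arm.observe(); print(s)
for n in('scene','side','wrist'):
    c,K,D,M=cam(n); save(c,n+'0.png'); print(n,M.round(3).tolist(),c['fx'])
    np.savez('/tmp/'+n,img=c['img'],P=cloud(c,K,D,M),d=c['depth'],K=K,D=D,M=M)
a=np.hstack([cv2.resize(cv2.imread('pics/%s0.png'%n),(400,300)) for n in('side','wrist')]); cv2.imwrite('pics/sw0.png',a)
E
```

```text
pics
{'clock': 0.0, 'joints': array([ 1.12239361,  0.43520871,  0.02501138,  1.57410274, -0.01159008,
        1.13400372, -0.07513281]), 'dq': array([ 0.00146051, -0.00120339, -0.00134959,  0.00084245,  0.00132781,
        0.00050781, -0.00220331]), 'joint_efforts': array([-1.56214643e-03, -6.67858100e+01,  9.84349810e-01, -3.14469087e+01,
       -6.04452915e-02,  4.28520993e-02,  1.33246135e-04]), 'position': array([ 0.21159153, -0.58754533,  0.22595211]), 'ee_rot': array([-3.09329285e+00, -5.40016173e-01,  6.83362510e-04]), 'force': array([-0.22421653,  0.26284598, -0.41844185]), 'ft_torque': array([-0.00507202, -0.00627694,  0.0137751 ]), 'gripper_force': 0.0, 'width': 0.9973060372537504}
scene [[-0.698, 0.566, -0.438, 0.918], [0.716, 0.556, -0.422, 0.29], [0.005, -0.609, -0.793, 0.708], [0.0, 0.0, 0.0, 1.0]] 519.1499762469406
side [[-0.997, -0.03, 0.066, 0.527], [-0.072, 0.55, -0.832, 0.509], [-0.011, -0.835, -0.551, 0.451], [0.0, 0.0, 0.0, 1.0]] 409.81345552968565
wrist [[0.337, -0.904, -0.264, 0.282], [-0.941, -0.324, -0.093, -0.562], [-0.001, 0.28, -0.96, 0.384], [0.0, 0.0, 0.0, 1.0]] 338.8608012555049
```

View pics/scene0.png

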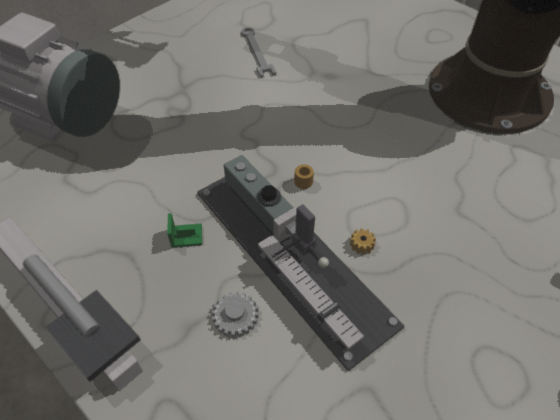

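View pics/sw0.png

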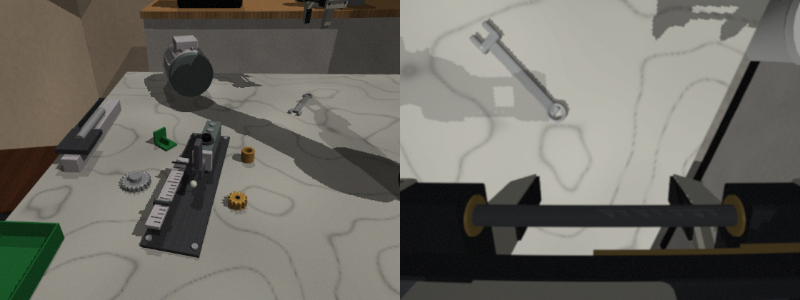

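The scene view shows the gauge running diagonally: button at about (269,193), grip top (303,208), scale from (265,243) to (350,335), and clip near (328,308). Bush, pinion, gear and bracket lie around it. I'll enlarge the gauge for marker pixels and do the geometry.

Run:
```python
from h import *
z=np.load('/tmp/scene.npz');K,D,M,P,img=z['K'],z['D'],z['M'],z['P'],z['img']
g=cv2.cvtColor(img,cv2.COLOR_RGB2GRAY)
for px,h in [((269,190),.082),((303,208),.121),((207,192),.008),((348,356),.008),((393,321),.008),((324,262),.045)]:
    print(px,plane([px],h,K,D,M)[0].round(4),P[px[1],px[0]].round(4))
# base: dark points at z 4-12mm -> min area rect
m=(abs(P[...,2]-.008)<.006)&(g<75)&(P[...,0]>.3)&(P[...,0]<.75)
n,l,st,ce=cv2.connectedComponentsWithStats(m.astype(np.uint8)); i=1+np.argmax(st[1:,4])
q=P[l==i][:,:2]; print(st[i]); print(cv2.minAreaRect((q*1000).astype(np.float32)))
cv2.imwrite('pics/s1.png',cv2.resize(img[140:380,190:410,::-1],None,fx=2.5,fy=2.5,interpolation=cv2.INTER_CUBIC))
z=np.load('/tmp/side.npz')
```

```text
(269, 190) [ 0.5556 -0.0873  0.082 ] [ 0.5556 -0.0872  0.0821]
(303, 208) [ 0.5677 -0.0053  0.121 ] [ 0.5673 -0.0057  0.1203]
(207, 192) [ 0.5919 -0.2058  0.008 ] [ 0.5939 -0.2027  0.0124]
(348, 356) [0.6485 0.1612 0.008 ] [0.6508 0.1622 0.0139]
(393, 321) [0.5615 0.174  0.008 ] [0.5643 0.1749 0.0133]
(324, 262) [0.5754 0.0486 0.045 ] [0.5785 0.0508 0.051 ]
[ 198  178  206  193 8452]
((580.661865234375, -15.393997192382812), (399.2545471191406, 109.61280822753906), 81.42445373535156)
```

View pics/s1.png

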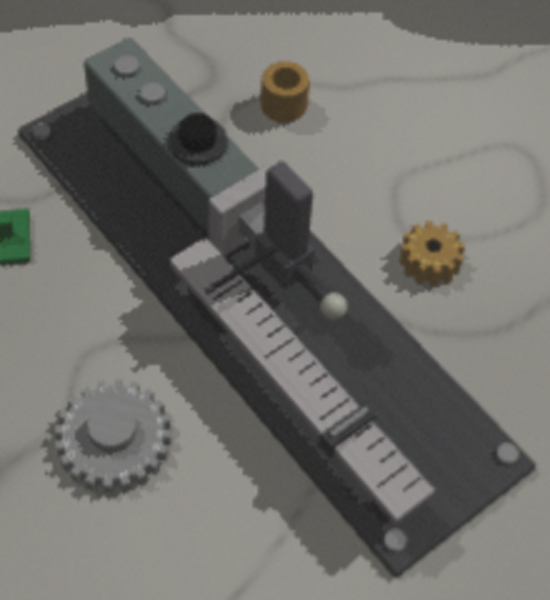

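The crop shows the pointer near the start of the scale, at the crop's (230,262), and the clip at crop (349,425), or full image (330,310). The base fit is 399×110 mm, against 400×110 given. That gives the gauge y axis ≈ (0.149, 0.989), the origin ≈ (0.566, -0.033) and the button ≈ (0.557, -0.088). I'll move above the button with the gripper closing.

>>> jog_arm(
  rows=[
    [[3.5,5,0],[0,0,6],0],
    [[7,10,0],[0,0,12],0],
    [[10.5,15,0],[0,0,19],0],
    [[14,20,0],[0,0,25],0],
    [[17.5,25,0],[0,0,31],0],
    [[21,30,0],[0,0,38],0],
    [[24.5,35,0],[0,0,45],0],
    [[28,40,0],[0,0,52],0],
  ],
  newtons=20,
)

```text
clock: 1.15
position: [0.4926, -0.1864, 0.2268]
ee_rot: [2.541, 1.847, -0.0]
force: [1.0, -0.5, -0.5]
width: 0.175
gripper_force: 0.0
```

>>> jog_arm(
  rows=[
    [[3.5,4,0],[0,0,5],0],
    [[6.0,7,0],[0,0,9.6],0],
    [[6.2,7.0,0],[0,0,9.6],0],
    [[6.2,7.0,0],[0,0,9.6],0],
    [[6.2,7.0,0],[0,0,9.6],0],
  ],
)

```text
clock: 1.78
position: [0.553, -0.1195, 0.2266]
ee_rot: [2.384, 2.046, -0.002]
force: [0.3, 0.6, 0.0]
width: 0.003
gripper_force: 0.0
```

Run:
```python
from h import *
s=arm.observe(); print(s['position'],s['ee_rot'],s['width'],s['clock'],s['force'],R.from_rotvec(s['ee_rot']).as_matrix().round(3).tolist())
c,K,D,M=cam('wrist'); save(c,'w1.png'); P=cloud(c,K,D,M); np.savez('/tmp/w1',img=c['img'],P=P,K=K,D=D,M=M); print(M.round(3).tolist())
```

```text
[ 0.55302397 -0.1194771   0.22660755] [ 2.38411360e+00  2.04575403e+00 -1.51174144e-03] 0.002526710388979941 1.775 [0.33582722 0.64882177 0.01719706] [[0.152, 0.988, -0.001], [0.988, -0.152, -0.001], [-0.001, -0.001, -1.0]]
[[0.988, -0.148, -0.043, 0.564], [-0.154, -0.948, -0.278, -0.044], [0.001, 0.281, -0.96, 0.385], [0.0, 0.0, 0.0, 1.0]]
```

View pics/w1.png

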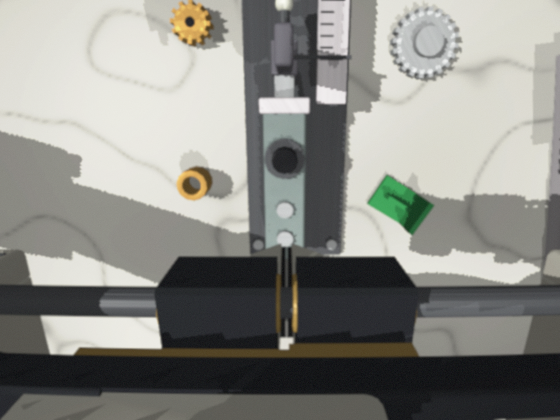

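The wrist view shows the gauge upright in the image, so the tool axis is aligned. The button is at (285,159), the mouth collar at y≈105, the grip at (283,45) and the pointer at row ~57.

Run:
```python
from h import *
z=np.load('/tmp/w1.npz');K,D,M,P,img=[z[k] for k in('K','D','M','P','img')]
g=img.max(2)
def rep(n,m):
    k,l,st,ce=cv2.connectedComponentsWithStats(m.astype(np.uint8)); i=1+np.argmax(st[1:,4]); q=P[l==i]
    r=cv2.minAreaRect((q[:,:2]*1000).astype(np.float32)); print(n,st[i],ce[i].round(1),r,q[:,2].mean().round(4))
rep('button',(abs(P[...,2]-.082)<.004))
rep('griptop',(abs(P[...,2]-.121)<.004))
rep('tube',(abs(P[...,2]-.065)<.0025))
print(plane([(285,159)],.082,K,D,M))
z=np.load('/tmp/scene.npz');K,D,M,P,img=[z[k] for k in('K','D','M','P','img')]
rep('Sbutton',(abs(P[...,2]-.082)<.004)&(P[...,1]<-.05)&(P[...,0]>.5)&(P[...,0]<.62))
rep('Sgriptop',(abs(P[...,2]-.121)<.003)&(P[...,0]<.62)&(P[...,0]>.5))
print(plane([(330,310)],.054,K,D,M), P[300:320,330].round(4)[:, :].tolist()[::3])
```

```text
button [272 147  26  27 535] [284.5 159.8] ((555.4971923828125, -87.55607604980469), (22.776405334472656, 22.6285400390625), 37.141998291015625) 0.0821
griptop [274  23  20  44 837] [283.7  44.2] ((568.6693115234375, 0.4335641860961914), (28.994834899902344, 13.85727310180664), 81.40872192382812) 0.1209
tube [ 264  162   42   86 2446] [284.8 206.2] ((548.147705078125, -135.29676818847656), (86.87442016601562, 40.06950759887695), 81.95215606689453) 0.0652
[[ 0.55604804 -0.08683348  0.082     ]]
Sbutton [261 185  16  13 152] [268.4 190.9] ((556.8623657226562, -87.53944396972656), (23.47458267211914, 22.648494720458984), 74.74031066894531) 0.0819
Sgriptop [296 204  19  17 162] [305.4 212.2] ((570.3898315429688, 2.170633316040039), (30.471120834350586, 14.192150115966797), 81.3887710571289) 0.1208
[[0.63278814 0.10945513 0.054     ]] [[0.6171, 0.0967, 0.045], [0.6206, 0.0998, 0.0449], [0.629, 0.106, 0.0559], [0.6321, 0.1088, 0.0551], [0.634, 0.1108, 0.0515], [0.6344, 0.1118, 0.0444], [0.6386, 0.1153, 0.0462]]
```

Both views agree within 2 mm: button (0.556, -0.0875, 0.082), grip (0.5695, 0.0013), marker about 116 mm of draw. Next I press the button.

>>> jog_arm(
  rows=[
    [[0.3,3.2,0],[0,0,0],0],
    [[0.3,3.2,-5],[0,0,0],0],
    [[0.3,3.2,-10],[0,0,0],0],
    [[0.3,3.2,-13],[0,0,0],0],
    [[0.3,3.2,-14],[0,0,0],0],
    [[0.3,3.2,-14.2],[0,0,0],0],
    [[0.3,3.2,-14.4],[0,0,0],0],
    [[0.3,3.2,-14.6],[0,0,0],0],
  ],
)

```text
clock: 2.82
position: [0.5577, -0.0861, 0.0818]
ee_rot: [2.381, 2.047, 0.002]
force: [0.2, 0.1, 2.9]
width: 0.004
gripper_force: 1.5
```

>>> jog_arm(
  rows=[
    [[0,0,-0.2],[0,0,0],0],
    [[0,0,-0.4],[0,0,0],0],
    [[0,0,-0.6],[0,0,0],0],
    [[0,0,-0.6],[0,0,0],0],
  ],
)

```text
clock: 3.32
position: [0.557, -0.086, 0.0747]
ee_rot: [2.381, 2.049, 0.0]
force: [0.9, 0.1, 2.3]
width: 0.005
gripper_force: 1.1
```

>>> jog_arm(
  rows=[
    [[0,0,-0.08],[0,0,0],0],
    [[0,0,-0.16],[0,0,0],0],
    [[0,0,-0.2],[0,0,0],0],
    [[0,0,-0.2],[0,0,0],0],
  ],
)

```text
clock: 3.82
position: [0.5573, -0.086, 0.0742]
ee_rot: [2.381, 2.048, 0.001]
force: [-2.5, -0.5, 18.8]
width: 0.004
gripper_force: 8.9
```

The button has bottomed out at 18.8 N with 8 mm of travel. Next I lift, open and move over the grip.

>>> jog_arm(
  rows=[
    [[0,0,5],[0,0,0],0],
    [[0,0,10],[0,0,0],1],
    [[0,0,14],[0,0,0],1],
    [[0.5,4,14],[0,0,0],1],
    [[1.2,8.7,14],[0,0,0],1],
    [[1.2,8.7,14],[0,0,0],1],
    [[1.2,8.7,14],[0,0,0],1],
    [[1.2,8.7,14],[0,0,0],1],
  ],
  newtons=18,
)

```text
clock: 4.82
position: [0.5684, -0.0005, 0.2123]
ee_rot: [-2.383, -2.047, 0.002]
force: [0.5, -0.6, 0.7]
width: 0.717
gripper_force: 0.0
```

Run:
```python
from h import *
s=arm.observe(); print(s['position'],s['width'],s['force'],s['clock'])
c,K,D,M=cam('wrist'); P=cloud(c,K,D,M); save(c,'w2.png'); np.savez('/tmp/w2',img=c['img'],P=P,K=K,D=D,M=M)
for n,(a,b) in dict(grip=(.1185,.124),mark=(.051,.0555)).items():
    m=(P[...,2]>a)&(P[...,2]<b)&(P[...,0]>.53)&(P[...,0]<.7)&(P[...,1]>-.03)
    if n=='mark': m&=P[...,1]>.06
    k,l,st,ce=cv2.connectedComponentsWithStats(m.astype(np.uint8))
    if k<2: print(n,None); continue
    i=1+np.argmax(st[1:,4]); q=P[l==i]
    print(n,st[i],ce[i].round(1),cv2.minAreaRect((q[:,:2]*1000).astype(np.float32)),q[:,2].mean())
```

```text
[ 5.68431583e-01 -5.17461218e-04  2.12310311e-01] 0.7165727453129476 [ 0.53130411 -0.63917274  0.74438894] 4.825
grip [279 190  18  37 636] [287.6 208.1] ((568.70458984375, 1.6025724411010742), (28.791364669799805, 13.329425811767578), 81.37416076660156) 0.12094106976190891
mark [319  58  39  12 331] [338.4  63.1] ((630.0586547851562, 105.998779296875), (9.22244930267334, 33.78460693359375), 81.12167358398438) 0.05255602532281078
```

View pics/w2.png

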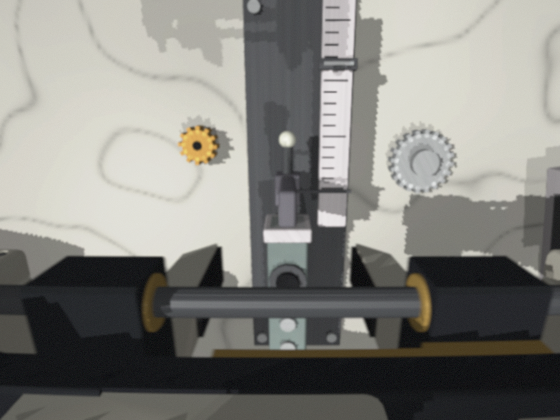

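The view shows the open fingers straddling the gauge line, grip at (288,208), pointer at row ~190 and clip at (338,63). The draw is about 112 mm. Next I descend and grip.

>>> jog_arm(
  rows=[
    [[0,0.2,-4],[0,0,0],1],
    [[0,0.2,-8],[0,0,0],1],
    [[0,0.2,-11],[0,0,0],1],
    [[0,0.2,-12.9],[0,0,0],1],
    [[0,0.2,-12.9],[0,0,0],1],
    [[0,0.2,-12.9],[0,0,0],0.4],
    [[0,0.2,-12.9],[0,0,0],0.2],
    [[0,0.2,-12.9],[0,0,0],0.2],
  ],
  newtons=18,
)

```text
clock: 5.88
position: [0.5693, 0.0029, 0.0845]
ee_rot: [2.381, 2.048, 0.002]
force: [0.1, -0.4, 0.1]
width: 0.717
gripper_force: 0.0
```

>>> jog_arm(
  rows=[
    [[0,0,0],[0,0,0],0],
    [[0,0,0],[0,0,0],0],
    [[0,0,0],[0,0,0],0],
    [[0,0,0],[0,0,0],0],
    [[0,0,0],[0,0,0],0],
  ],
  newtons=18,
)

```text
clock: 6.5
position: [0.5688, 0.003, 0.0837]
ee_rot: [-2.382, -2.049, 0.0]
force: [0.4, -0.1, 0.6]
width: 0.18
gripper_force: 0.0
```

>>> jog_arm(
  rows=[
    [[0,0,0],[0,0,0],0],
    [[0,0,0],[0,0,0],0],
    [[0,0,0],[0,0,0],0],
  ],
  newtons=18,
)

```text
clock: 6.88
position: [0.5698, 0.0028, 0.0838]
ee_rot: [2.381, 2.048, 0.002]
force: [5.3, -0.0, -3.4]
width: 0.15
gripper_force: 18.0
```

Gripped at 18 N with the opening at 13.8 mm, matching the paddle. I draw out 100 mm first, slowly.

>>> jog_arm(
  rows=[
    [[0.07,0.5,0],[0,0,0],0],
    [[0.3,2,0],[0,0,0],0],
    [[0.55,3.6,0],[0,0,0],0],
    [[0.8,5.2,0],[0,0,0],0],
    [[1.05,6.8,0],[0,0,0],0],
    [[1.3,8.5,0],[0,0,0],0],
    [[1.5,9.9,0],[0,0,0],0],
    [[1.5,9.9,0],[0,0,0],0],
  ],
)

```text
clock: 7.88
position: [0.5848, 0.102, 0.0838]
ee_rot: [2.38, 2.048, 0.001]
force: [4.2, -3.5, -0.2]
width: 0.151
gripper_force: 18.0
```

Run:
```python
from h import *
s=arm.observe(); print(s['position'],s['width'],s['force'],s['gripper_force'])
for n in('scene','side','wrist'):
    c,K,D,M=cam(n); np.savez('/tmp/b'+n,img=c['img'],P=cloud(c,K,D,M),K=K,D=D,M=M)
    px=cv2.projectPoints(np.array([[.630,.106,.054]]),cv2.Rodrigues(M[:3,:3].T)[0],-M[:3,:3].T@M[:3,3],K,D)[0].ravel(); print(n,px)
    x,y=np.clip(px,[35,35],[524,384]).astype(int)
    cv2.imwrite('/tmp/b%s.png'%n,cv2.resize(c['img'][y-35:y+35,x-35:x+35,::-1],(266,266),interpolation=cv2.INTER_CUBIC)); print(x-35,y-35)
cv2.imwrite('pics/b.png',np.hstack([cv2.imread('/tmp/b%s.png'%n) for n in('scene','side','wrist')]))
```

```text
[0.58476142 0.10202663 0.0837573 ] 0.15066624106495244 [ 4.21081274 -3.51674872 -0.21523223] 18.001579642295837
scene [329.43907536 307.11208296]
294 272
side [227.64744197 279.47083154]
192 244
wrist [363.0203479  222.51554982]
328 187
```

View pics/b.png

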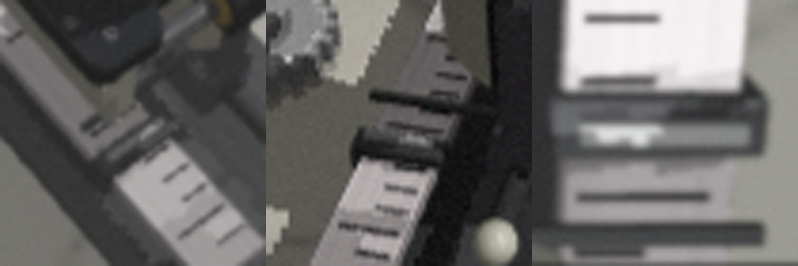

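The wrist crop shows the clip at crop rows 93–155 with a bright ridge at 120–148, and the pointer bar at about row 233. So the pointer is short of the marker. I'll measure both in this picture.

Run:
```python
from h import *
gy=np.array([.1495,.9888]); gx=np.array([.9888,-.1495]); O=np.array([.5645,-.034])
z=np.load('/tmp/bwrist.npz');K,D,M,P,img=[z[k] for k in('K','D','M','P','img')]
for u in (352,362,372):
    print('col',u)
    for r in range(205,256):
        p=P[r,u]; print(r,img[r,u].max(),'z%.1f gx%.1f gy%.1f'%(p[2]*1e3,(p[:2]-O)@gx*1e3,(p[:2]-O)@gy*1e3),end=' | ')
    print()
```

```text
col 352
205 231 z46.3 gx38.4 gy156.7 | 206 194 z46.0 gx38.4 gy156.0 | 207 130 z46.2 gx38.4 gy155.5 | 208 98 z46.5 gx38.4 gy154.9 | 209 128 z45.8 gx38.6 gy154.1 | 210 132 z45.9 gx38.6 gy153.5 | 211 102 z48.5 gx38.1 gy153.6 | 212 74 z50.2 gx37.8 gy153.5 | 213 80 z51.8 gx37.5 gy153.4 | 214 92 z52.3 gx37.4 gy153.0 | 215 96 z53.1 gx37.3 gy152.6 | 216 91 z51.9 gx37.6 gy151.6 | 217 90 z50.8 gx37.8 gy150.6 | 218 98 z53.2 gx37.4 gy150.8 | 219 133 z52.9 gx37.4 gy150.1 | 220 186 z54.0 gx37.2 gy149.8 | 221 214 z53.8 gx37.3 gy149.1 | 222 209 z55.0 gx37.1 gy148.9 | 223 178 z52.8 gx37.6 gy147.6 | 224 142 z54.4 gx37.3 gy147.5 | 225 108 z51.1 gx38.0 gy145.7 | 226 84 z52.2 gx37.8 gy145.4 | 227 79 z51.2 gx38.1 gy144.5 | 228 89 z45.5 gx39.3 gy141.8 | 229 111 z44.7 gx39.5 gy140.8 | 230 134 z46.1 gx39.2 gy140.7 | 231 154 z45.1 gx39.5 gy139.6 | 232 164 z45.5 gx39.4 gy139.1 | 233 167 z46.1 gx39.3 gy138.7 | 234 167 z45.6 gx39.5 gy137.9 | 235 166 z45.9 gx39.5 gy137.3 | 236 158 z45.5 gx39.6 gy136.5 | 237 129 z46.3 gx39.4 gy136.2 | 238 87 z45.8 gx39.6 gy135.3 | 239 91 z45.1 gx39.8 gy134.3 | 240 136 z45.6 gx39.7
[... 2914 characters left out ...]
60 z45.5 gx51.9 gy138.4 | 234 160 z45.7 gx51.9 gy137.8 | 235 160 z44.9 gx52.2 gy136.9 | 236 151 z45.5 gx52.1 gy136.4 | 237 118 z45.0 gx52.2 gy135.6 | 238 75 z46.5 gx51.9 gy135.5 | 239 87 z47.5 gx51.6 gy135.2 | 240 131 z45.1 gx52.4 gy133.6 | 241 157 z45.0 gx52.4 gy132.9 | 242 162 z44.9 gx52.5 gy132.2 | 243 161 z45.1 gx52.5 gy131.6 | 244 148 z45.5 gx52.5 gy131.1 | 245 106 z58.1 gx49.0 gy135.6 | 246 66 z59.7 gx48.6 gy135.7 | 247 61 z60.9 gx48.3 gy135.6 | 248 70 z60.3 gx48.5 gy134.7 | 249 69 z61.2 gx48.4 gy134.5 | 250 75 z61.0 gx48.4 gy133.8 | 251 101 z60.6 gx48.6 gy133.0 | 252 141 z44.9 gx53.0 gy125.4 | 253 158 z44.9 gx53.0 gy124.7 | 254 160 z45.2 gx53.0 gy124.1 | 255 148 z45.4 gx53.0 gy123.5 |
```

The ridge is at gauge y ≈148.8 and the pointer ≈134.4, so I draw 14.4 mm more.

>>> jog_arm(
  rows=[
    [[0.07,0.5,0],[0,0,0],0],
    [[0.15,1.0,0],[0,0,0],0],
    [[0.21,1.42,0],[0,0,0],0],
    [[0.21,1.42,0],[0,0,0],0],
    [[0.21,1.42,0],[0,0,0],0],
  ],
)

```text
clock: 8.65
position: [0.5867, 0.1148, 0.0838]
ee_rot: [2.381, 2.046, -0.0]
force: [4.2, -3.6, -1.5]
width: 0.153
gripper_force: 18.0
```

Run:
```python
from h import *
gy=np.array([.1495,.9888]); gx=np.array([.9888,-.1495]); O=np.array([.5645,-.034])
s=arm.observe(); print(s['position'],s['width'],s['force'],s['gripper_force'])
c,K,D,M=cam('wrist'); P=cloud(c,K,D,M)
q=P.reshape(-1,3); X=(q[:,:2]-O)@gx*1e3; Y=(q[:,:2]-O)@gy*1e3; Z=q[:,2]*1e3
def f(n,m): print(n,m.sum(),'min %.1f max %.1f mean %.2f'%(*np.percentile(Y[m],[2,98]),Y[m].mean()))
b=(Y>130)&(Y<165)
f('pointer',b&(X>32)&(X<60)&(Z>58)&(Z<63.5)); f('clip',b&(X>34)&(X<59)&(Z>49)&(Z<56))
for n in('scene','side','wrist'):
    c,K,D,M=cam(n)
    px=cv2.projectPoints(np.array([[.630,.106,.054]]),cv2.Rodrigues(M[:3,:3].T)[0],-M[:3,:3].T@M[:3,3],K,D)[0].ravel()
    x,y=px.astype(int)
    cv2.imwrite('/tmp/b%s.png'%n,cv2.resize(c['img'][y-35:y+35,x-35:x+35,::-1],(266,266),interpolation=cv2.INTER_CUBIC))
cv2.imwrite('pics/c.png',np.hstack([cv2.imread('/tmp/b%s.png'%n) for n in('scene','side','wrist')]))
```

```text
[0.58668219 0.11481901 0.08375252] 0.15339373540554624 [ 4.21807985 -3.59825188 -1.46089056] 18.00058275461197
pointer 295 min 146.4 max 150.1 mean 148.48
clip 460 min 148.3 max 153.9 mean 151.15
```

View pics/c.png

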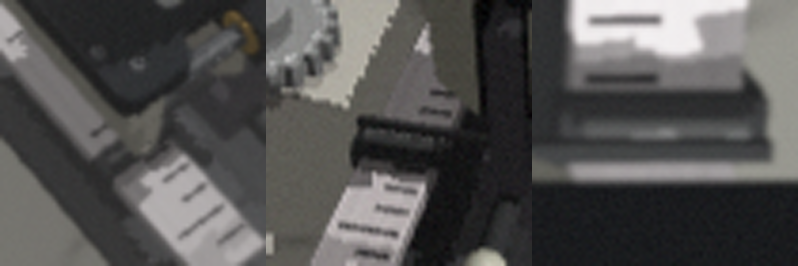

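The pointer now stands over the clip ridge: in the wrist crop the bar is at row ~150, hiding the ridge's rear. I'll do a consistent averaged comparison of pointer and clip front face, before and now.

Run:
```python
from h import *
gy=np.array([.1495,.9888]); gx=np.array([.9888,-.1495]); O=np.array([.5645,-.034])
def ana(P):
    q=P.reshape(-1,3); X=(q[:,:2]-O)@gx*1e3; Y=(q[:,:2]-O)@gy*1e3; Z=q[:,2]*1e3
    p=(X>34)&(X<58)&(Z>59.5)&(Z<63.5)&(Y>130)&(Y<165)
    cl=(X>34)&(X<58)&(Z>48.5)&(Z<52.5)&(Y>151)&(Y<157); r=(X>34)&(X<58)&(Z>53)&(Z<56)&(Y>144)&(Y<153)
    return [Y[p].mean(),np.median(Y[p]),*np.percentile(Y[p],[3,97]),Y[cl].mean(),np.percentile(Y[cl],90),Y[r].mean(),r.sum()]
print(np.round(ana(np.load('/tmp/bwrist.npz')['P']),2))
A=[]
for _ in range(6):
    c,K,D,M=cam('wrist'); A.append(ana(cloud(c,K,D,M)))
print(np.round(A,2)); print(np.mean(A,0).round(2))
```

```text
[134.41 134.49 132.63 135.98 152.67 153.73 148.81 205.  ]
[[148.27 148.33 146.66 149.8  152.65 153.65 149.4  131.  ]
 [148.25 148.28 146.57 149.84 152.69 153.7  149.39 130.  ]
 [148.25 148.25 146.63 149.76 152.73 153.76 149.41 131.  ]
 [148.27 148.32 146.62 149.86 152.69 153.76 149.38 128.  ]
 [148.28 148.28 146.62 149.86 152.7  153.74 149.4  125.  ]
 [148.32 148.39 146.66 149.84 152.65 153.66 149.38 128.  ]]
[148.27 148.31 146.63 149.83 152.69 153.71 149.39 128.83]
```

Consistent: pointer 148.3, ridge centre 148.8. I nudge 0.5 mm and let it settle.

>>> jog_arm(
  rows=[
    [[0.01,0.05,0],[0,0,0],0],
    [[0.01,0.05,0],[0,0,0],0],
    [[0.01,0.05,0],[0,0,0],0],
    [[0.01,0.05,0],[0,0,0],0],
  ],
)

```text
clock: 9.65
position: [0.5867, 0.1151, 0.0838]
ee_rot: [2.382, 2.046, -0.001]
force: [3.5, -3.3, -0.4]
width: 0.154
gripper_force: 18.0
```

Run:
```python
from h import *
gy=np.array([.1495,.9888]); gx=np.array([.9888,-.1495]); O=np.array([.5645,-.034])
for _ in range(2):
    c,K,D,M=cam('wrist'); q=cloud(c,K,D,M).reshape(-1,3); X=(q[:,:2]-O)@gx*1e3; Y=(q[:,:2]-O)@gy*1e3; Z=q[:,2]*1e3
    p=(X>34)&(X<58)&(Z>59.5)&(Z<63.5)&(Y>130)&(Y<165); cl=(X>34)&(X<58)&(Z>48.5)&(Z<52.5)&(Y>151)&(Y<157); y=Y[p].mean(); print(y,Y[cl].mean())
s=arm.observe(); print(s['gripper_force'],s['force'],s['clock'])
if abs(y-148.8)<.6 and abs(s['gripper_force']-18)<3: print(arm.sign_off())
```

```text
148.57397094241517 152.63649003603047
148.6273675810634 152.64625740174642
18.000727593898773 [ 2.46079486 -3.55645357 -1.11842286] 9.75
the job is handed in; nothing more can be done
None
```

Job handed in at 9.75 s: lock button pressed to its stop, grip held at 18 N, and the pointer within about 0.2 mm of the marker as measured; the gear wheels, bracket and bush were left alone.

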